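# Seat the keyed burr carrier in the coffee grinder and hold it down on its spring

## Robot

A 6-joint arm with a two-finger parallel gripper is mounted at the origin on the work surface. World frame = base frame: x ahead of the robot, y to its left, z up, the work surface at z = 0. Lengths are in mm, angles in degrees, forces in N, time in s.
With the tool pointing down it reaches from about 375 to 900 mm from the base axis. Payload 3.1 kg.
Tool frame: the origin (TCP) lies midway between the tips of the shut fingers; the grasp point (between the pads) lies 19 mm behind it; z points along the fingers, y is the line along which they close (so a half turn about z gives the same grasp; the last joint's range is limited). The gripper opens to 85 mm and grips with 20 to 120 N. Pads are 22 mm wide; open, the fingers measure 114 mm over their backs; the gripper's body (76 mm by 85 mm) begins 54 mm behind the grasp point. The pads swing forward as they close: fully open they stand 13 mm farther back than shut.
Start: joints at [-85.972, 30.224, 82.088, -0, 67.689, -10.227], TCP at [153.925, -605.726, 231.31] pointing down, gripper open.
Joint ranges: [-176.69, 176.69], [-43.24, 126.21], [12.49, 139.97], [-82, 262], [0, 151.66], [-163.58, 163.58]. Speed limits (degrees/s): [159.86, 159.86, 180, 180, 180, 180].

## Interface

Orientations are given as a 3x3 rotation matrix whose columns are the frame's x, y, z axes.
In Python, from cell import env gives the robot as it stands.
- The arm moves only by the shell command python3 -m handwheel 'ROWS' [FORCE]. ROWS is JSON, a list of rows, each an object of numbers: "x", "y", "z": the shift along the tool's x, y, z in units of 50 mm (1.0 is 50 mm); "ax", "ay", "az": the turn, a rotation vector about the tool's x, y, z in units of 90 degrees (1.0 is 90 degrees); "claw": the opening, from 0 (shut) to 1 (fully open). In form: [{"x": .., "y": .., "z": .., "ax": .., "ay": .., "az": .., "claw": ..}, ...]. A call has exactly 10 rows; each row shifts and turns the commanded pose from where the row before left it, along the tool's axes as they then stand; what a row does not reach is not made up. A row lasts 1/12 s, in which the tool goes at most 41.7 mm and 7.16 degrees, less where a joint would pass 70% of its speed; a pose out of reach is approached as far as the arm can. A call with a number of a shift or a turn outside -1 to 1 is refused whole. A call with a gripper value outside its range is refused whole. The fingers move at their own pace and stop on an object; FORCE is the grip in N (left out, the last holds). Time passes only in rows, so rows that do not move let the fingers close, or fill a call up. It gives the time, the measured TCP pose, the force, the opening and the grip force at its end, in the units of the state.
- env.state(): the state, without advancing time (a new reading comes with each control period).
- env.grab_frame(name): name is "scene" or "top" or "wrist"; returns a dict with "img" (420x560x3 uint8, red, green, blue), "fx", "fy", "cx", "cy" (pixels), "k1" (the pictures are not rectified: a ray, as slopes to the right and down, at radius r is drawn at 1 + k1 r^2 times it, then the intrinsics apply), "extrinsics" (4x4, takes a point from world to camera coordinates). Camera axes: x right, y up, looking along -z (the intrinsics and any distortion apply to the point x, -y, -z); pixel columns grow to the right and rows downward; lengths in mm; the calibration is good to about 2 mm. A picture is of the moment at which its call begins. There is no depth.
- env.sign_off(): hands the job in; it is judged then, once.
The state is a dict: "clock": time; "joint_pos": joint angles; "joint_velocities": joint speeds; "joint_efforts": joint torques, N m; "eef_pos": TCP position; "orientation": TCP orientation; "ft_force": force on the tool from outside, world axes, zero at the start; "ft_torque": the same for the moment, N m; "opening": opening from 0.0 (shut) to 1.0 (fully open); "gripper_force": force on a finger pad.
Only numpy, scipy, OpenCV 4.12 (cv2) and the standard library are available. Lean on these libraries where they do the work, as an engineer would, in place of code of your own. Each camera call takes 0.05 s, during which the arm holds its last target. There are 200 camera calls.

## Task

The coffee grinder is open for service: pick up the burr carrier from the mat, turn it so that its orange tab faces the yellow-marked slot in the grinder's throat, and lower it in with the tab in the slot until it sits on the spring inside. Then press the carrier down until the top of its flange is flush with the rim of the throat, not deeper, and keep holding it there: the program finishes while still holding it down, as for a colleague about to screw on the collar nut. Leave the tamper, the cup and the collar nut where they stand.

Things in the scene. Friction and masses are not known exactly. Their poses are not given: they have to be found in the camera images.
- grinder: Fixed red coffee grinder, 150 (x) x 130 (y) x 145 mm high, chute and fork on its +x face. On top, the throat: a steel collar, 73 mm bore, 100 mm outside, from 145 to 190 mm above the table. A key slot 16 mm wide cuts through the collar's +x side, full height, with yellow marks beside it on the rim. Origin: on the table under the throat's axis; z up, x towards the slot
- throat_rim (a point): Point on the throat's axis at the height of its rim, 190 mm above the table; axes as the grinder
- slot_mark (a point): Middle of the key slot, at rim height, 42.5 mm from the throat's axis along the grinder's x
- spring_seat (a joint): Travel (m) of the sprung 60 mm steel disc inside the throat: 0 = up, face 18 mm below the rim; grows as it is pressed down, stop at 0.012. Pushes back 3 N at 0 plus 0.75 N per mm. A keyed carrier resting on it does not sink it: its flange top stands 8 mm proud of the rim; flush is about 0.008 (9 N)
- carrier: Loose burr carrier, 0.2 kg, upright on the mat: aluminium disc 69 mm across, 26 mm high, lowest 8 mm tapered in to 54 mm; orange key tab 9 mm wide on its +x side, reaching 45 mm from the axis, 8 to 26 mm above the underside; black grip bar on top, centred, along x, 46 mm long, 12 mm thick (y), 26 to 60 mm above the underside. Origin: centre of the underside; z up, x towards the tab
- carrier_flange (a point): Centre of the carrier disc's flat top (the flange), 26 mm above its underside, at the foot of the grip bar
- carrier_tab (a point): Top of the orange tab, 42.5 mm from the carrier's axis along its x, at flange height
- mat: Fixed dark ribbed rubber mat, 320 (x) x 200 (y) x 6 mm, on the table; origin at the centre of its underside
- tamper: Bystander: loose espresso tamper, steel foot 58 mm across and blue knob, 82 mm tall, standing on the mat; origin at the centre of its underside
- espresso_cup: Bystander: loose white espresso cup, 62 mm across, 55 mm tall, standing on the mat; origin at the centre of its underside
- collar_nut: Bystander: loose black collar ring, 100 mm outside, 80 mm inside, 18 mm high, lying on the table in front of the grinder's chute; origin at the centre of its underside

How it is judged:
By the outcome, as a careful person would: the job done as asked, in the order asked, and still so for the second after the job is handed in, while the arm keeps its last pose, push and grip.
It also fails if it takes over 45 s, if anything falls off the work surface, if the arm or the gripper's body presses on something with over 40 N, if the wrist force passes 120 N, or if a joint passes its speed limit or range.

## Working session

There is one attempt and no reset: what is moved stays moved. The work goes in short steps, Python scripts to look and compute and a shell command to move; the robot and the scene stay as the last step left them, time stands still between calls to the robot, and variables do not carry over. Pictures are saved under pics/ and viewed, at most 10 in all, crops included, and the job is handed in when it is done.

```bash
ls; mkdir -p pics
cat > h.py <<'E'
import numpy as np, cv2, json
from cell import env
def grab(n,save):
    f=env.grab_frame(n); cv2.imwrite('pics/'+save+'.png',f['img'][:,:,::-1])
    np.savez('pics/'+save+'.npz',**{k:np.array(v) for k,v in f.items()}); return f
def K(f): return np.array([[f['fx'],0,f['cx']],[0,f['fy'],f['cy']],[0,0,1.]],float), np.array([float(f['k1']),0,0,0])
def pix2w(f,uv,z):
    k,d=K(f); s=cv2.undistortPoints(np.array([[uv]],float),k,d)[0,0]
    E=np.array(f['extrinsics']); R,t=E[:3,:3],E[:3,3]
    c=-R.T@t; r=R.T@np.array([s[0],-s[1],-1]); return c+r*(z-c[2])/r[2]
def w2pix(f,p):
    k,d=K(f); E=np.array(f['extrinsics']); q=E[:3,:3]@np.array(p,float)+E[:3,3]
    return cv2.projectPoints(np.array([[q[0],-q[1],-q[2]]]),np.zeros(3),np.zeros(3),k,d)[0].ravel()
def st():
    s=env.state(); print({k:np.round(s[k],3).tolist() for k in ('clock','joint_pos','eef_pos','orientation','ft_force','opening','gripper_force')})
E
python3 - <<'E'
from h import *
for n in('scene','top','wrist'): grab(n,n+'0')
st()
import cv2
a=cv2.imread('pics/scene0.png');b=cv2.imread('pics/top0.png')
E
```

```text
pics
{'clock': 0.15, 'joint_pos': [-85.971, 30.267, 82.14, -0.001, 67.689, -10.227], 'eef_pos': [153.893, -605.195, 230.553], 'orientation': [[0.969, 0.246, -0.0], [0.246, -0.969, 0.002], [0.0, -0.002, -1.0]], 'ft_force': [-0.48, 0.135, -0.184], 'opening': 1.003, 'gripper_force': 0.0}
```

View pics/top0.png

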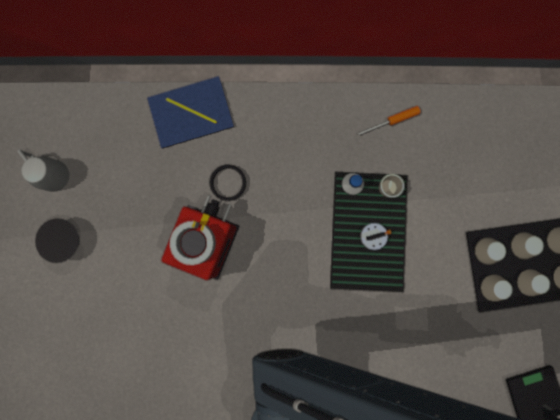

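View pics/scene0.png

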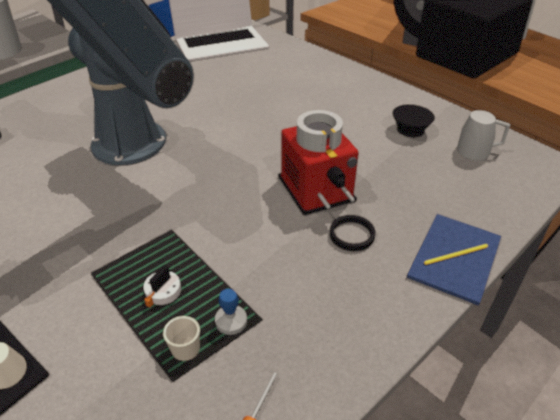

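The top view shows the carrier at about (375,236) with its tab to the right (390,232), the tamper at (353,184), the cup at (391,186), and the throat at about (192,242) with its slot towards (205,220). I'll enlarge both.

Run:
```python
from h import *
a=cv2.imread('pics/top0.png')
def c(x,y,w,h,s): return cv2.resize(a[y:y+h,x:x+w],None,fx=s,fy=s,interpolation=cv2.INTER_CUBIC)
cv2.imwrite('pics/crop1.png',np.vstack([np.hstack([c(335,205,60,60,6),c(160,205,70,60,6)])]))
f=np.load('pics/top0.npz')
for n,uv,z in[('carrier',(375,236),32),('tab',(389.5,232),32),('throat',(192,242),190),('slot',(205,221),190)]: print(n,pix2w(f,uv,z).round(1))
```

```text
carrier [ 522.2 -226.7   32. ]
tab [ 533.2 -265.2   32. ]
throat [500.5 227.8 190. ]
slot [549.9 198.3 190. ]
```

View pics/crop1.png

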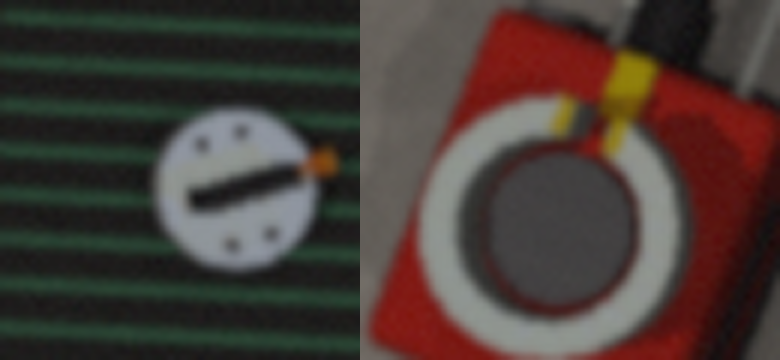

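Run:
```python
from h import *
f=np.load('pics/top0.npz')
o=-.4
P={}
for n,uv,z in[('carrier',(374.5+o,236.3+o),32),('tab',(388.7+o,232+o),32),('throat',(191.8+o,242.5+o),190),('slot',(198.3+o,225.7+o),190)]: P[n]=pix2w(f,uv,z); print(n,P[n].round(1))
for a,b in(('carrier','tab'),('throat','slot')):
  d=(P[b]-P[a])[:2]; print(np.hypot(*d),np.degrees(np.arctan2(d[1],d[0])))
T=env.state()['orientation']; T=np.array(T)
p=np.array(env.state()['eef_pos']); print('above carrier in tool mm',T.T@(np.array([*P['carrier'][:2],p[2]])-p))
```

```text
carrier [ 522.4 -224.3   32. ]
tab [ 534.2 -262.    32. ]
throat [500.3 229.2 190. ]
slot [539.6 214.8 190. ]
39.52198235581029 -72.69265586051327
41.9333755757882 -20.071854670925802
above carrier in tool mm [ 450.97914729 -278.40729638    0.58496602]
```

```bash
python3 -m handwheel '[{"x":0.68,"y":-0.42},{"x":0.68,"y":-0.42},{"x":0.68,"y":-0.42},{"x":0.68,"y":-0.42},{"x":0.68,"y":-0.42},{"x":0.68,"y":-0.42},{"x":0.68,"y":-0.42},{"x":0.68,"y":-0.42},{"x":0.68,"y":-0.42},{"x":0.68,"y":-0.42}]' 40
python3 -m handwheel '[{"x":0.68,"y":-0.42},{"x":0.68,"y":-0.42},{"x":0.68,"y":-0.42},{"az":-0.078},{"az":-0.078},{"az":-0.078},{"az":-0.078},{"az":-0.078},{"az":-0.078},{"az":-0.078}]'
python3 -m handwheel '[{"az":-0.078},{"az":-0.078},{"az":-0.078},{"az":-0.078},{"az":-0.078},{"az":-0.078},{"az":-0.020},{},{},{}]'
python3 - <<'E'
from h import *
grab('wrist','wrist1'); grab('scene','scene1'); st()
f=np.load('pics/wrist1.npz'); 
for p in((522.4,-224.3,32),(534.2,-262,32)): print(w2pix(f,p))
E
```

```text
{'clock': 0.25, 'joint_pos': [-85.972, 30.254, 82.119, -0.001, 67.689, -10.228], 'eef_pos': [153.9, -605.403, 230.808], 'orientation': [[0.969, 0.246, -0.0], [0.246, -0.969, 0.001], [0.0, -0.001, -1.0]], 'ft_force': [0.745, 0.293, 0.141], 'opening': 0.999, 'gripper_force': 0.0}
[  -8.9943892  -275.52364203]
[  27.20089906 -287.39244409]$[0]: bad value
$[0]: bad value
$[0]: bad value
```

View pics/wrist1.png

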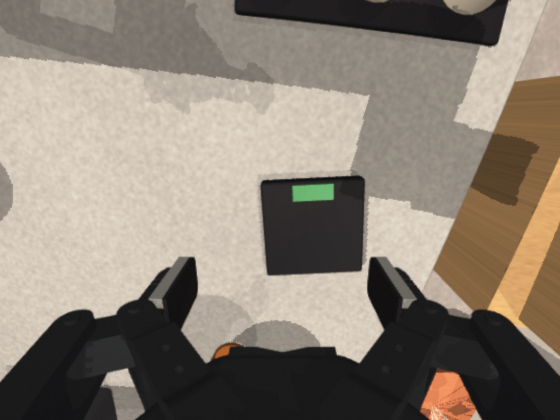

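The rows need every key, so nothing moved. The wrist picture shows only the black scale on the table, not the carrier. Retyping the rows in full.

```bash
python3 -m handwheel '[{"x":0.68,"y":-0.42,"z":0,"ax":0,"ay":0,"az":0,"claw":1},{"x":0.68,"y":-0.42,"z":0,"ax":0,"ay":0,"az":0,"claw":1},{"x":0.68,"y":-0.42,"z":0,"ax":0,"ay":0,"az":0,"claw":1},{"x":0.68,"y":-0.42,"z":0,"ax":0,"ay":0,"az":0,"claw":1},{"x":0.68,"y":-0.42,"z":0,"ax":0,"ay":0,"az":0,"claw":1},{"x":0.68,"y":-0.42,"z":0,"ax":0,"ay":0,"az":0,"claw":1},{"x":0.68,"y":-0.42,"z":0,"ax":0,"ay":0,"az":0,"claw":1},{"x":0.68,"y":-0.42,"z":0,"ax":0,"ay":0,"az":0,"claw":1},{"x":0.68,"y":-0.42,"z":0,"ax":0,"ay":0,"az":0,"claw":1},{"x":0.68,"y":-0.42,"z":0,"ax":0,"ay":0,"az":0,"claw":1}]' 40
```

```text
clock: 1.08
eef_pos: [432.8, -316.8, 231.4]
orientation: [[0.969, 0.246, 0.0], [0.246, -0.969, -0.0], [0.0, 0.0, -1.0]]
ft_force: [0.1, 0.1, 0.1]
opening: 1.002
gripper_force: 0.0
```

```bash
python3 -m handwheel '[{"x":0.68,"y":-0.42,"z":0,"ax":0,"ay":0,"az":0,"claw":1},{"x":0.68,"y":-0.42,"z":0,"ax":0,"ay":0,"az":0,"claw":1},{"x":0.68,"y":-0.42,"z":0,"ax":0,"ay":0,"az":0,"claw":1},{"x":0.16,"y":-0.12,"z":0,"ax":0,"ay":0,"az":-0.078,"claw":1},{"x":0,"y":0,"z":0,"ax":0,"ay":0,"az":-0.078,"claw":1},{"x":0,"y":0,"z":0,"ax":0,"ay":0,"az":-0.078,"claw":1},{"x":0,"y":0,"z":0,"ax":0,"ay":0,"az":-0.078,"claw":1},{"x":0,"y":0,"z":0,"ax":0,"ay":0,"az":-0.078,"claw":1},{"x":0,"y":0,"z":0,"ax":0,"ay":0,"az":-0.078,"claw":1},{"x":0,"y":0,"z":0,"ax":0,"ay":0,"az":-0.078,"claw":1}]'
python3 -m handwheel '[{"x":0,"y":0,"z":0,"ax":0,"ay":0,"az":-0.078,"claw":1},{"x":0,"y":0,"z":0,"ax":0,"ay":0,"az":-0.078,"claw":1},{"x":0,"y":0,"z":0,"ax":0,"ay":0,"az":-0.078,"claw":1},{"x":0,"y":0,"z":0,"ax":0,"ay":0,"az":-0.078,"claw":1},{"x":0,"y":0,"z":0,"ax":0,"ay":0,"az":-0.078,"claw":1},{"x":0,"y":0,"z":0,"ax":0,"ay":0,"az":-0.078,"claw":1},{"x":0,"y":0,"z":0,"ax":0,"ay":0,"az":-0.02,"claw":1},{"x":0,"y":0,"z":0,"ax":0,"ay":0,"az":0,"claw":1},{"x":0,"y":0,"z":0,"ax":0,"ay":0,"az":0,"claw":1},{"x":0,"y":0,"z":0,"ax":0,"ay":0,"az":0,"claw":1}]'
python3 - <<'E'
from h import *
grab('wrist','wrist2'); grab('top','top2')
f=np.load('pics/wrist2.npz'); 
for p in((522.4,-224.3,32),(534.2,-262,32)): print(w2pix(f,p))
E
```

```text
clock: 1.92
eef_pos: [521.3, -224.4, 231.2]
orientation: [[0.442, 0.897, -0.0], [0.897, -0.442, 0.0], [0.0, -0.0, -1.0]]
ft_force: [0.7, 0.6, -0.7]
opening: 0.998
gripper_force: 0.0
clock: 2.75
eef_pos: [521.3, -224.5, 231.3]
orientation: [[-0.297, 0.955, -0.0], [0.955, 0.297, 0.0], [0.0, -0.0, -1.0]]
ft_force: [-0.4, 0.2, 0.2]
opening: 0.997
gripper_force: 0.0
[282.96465205 180.72455367]
[283.00551844 212.16973334]
```

View pics/wrist2.png

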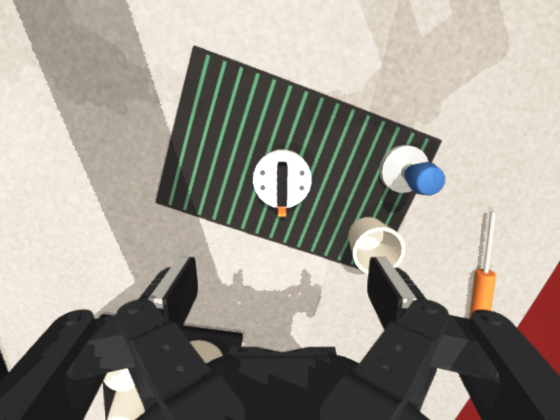

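The disc is at (282,179) and the tab at (282,212). This is within 2 px of the prediction, and the bar is in line with the fingers. Descending to grasp.

```bash
python3 -m handwheel '[{"x":0.02,"y":0,"z":0.5,"ax":0,"ay":0,"az":0,"claw":0.6},{"x":0,"y":0,"z":0.7,"ax":0,"ay":0,"az":0,"claw":0.6},{"x":0,"y":0,"z":0.7,"ax":0,"ay":0,"az":0,"claw":0.6},{"x":0,"y":0,"z":0.7,"ax":0,"ay":0,"az":0,"claw":0.6},{"x":0,"y":0,"z":0.6,"ax":0,"ay":0,"az":0,"claw":0.6},{"x":0,"y":0,"z":0.4,"ax":0,"ay":0,"az":0,"claw":0.6},{"x":0,"y":0,"z":0.2,"ax":0,"ay":0,"az":0,"claw":0.6},{"x":0,"y":0,"z":0.08,"ax":0,"ay":0,"az":0,"claw":0.6},{"x":0,"y":0,"z":0,"ax":0,"ay":0,"az":0,"claw":0.6},{"x":0,"y":0,"z":0,"ax":0,"ay":0,"az":0,"claw":0.6}]'
python3 -m handwheel '[{"x":0,"y":0,"z":0,"ax":0,"ay":0,"az":0,"claw":0.4},{"x":0,"y":0,"z":0,"ax":0,"ay":0,"az":0,"claw":0.2},{"x":0,"y":0,"z":0,"ax":0,"ay":0,"az":0,"claw":0},{"x":0,"y":0,"z":0,"ax":0,"ay":0,"az":0,"claw":0},{"x":0,"y":0,"z":0,"ax":0,"ay":0,"az":0,"claw":0},{"x":0,"y":0,"z":0,"ax":0,"ay":0,"az":0,"claw":0},{"x":0,"y":0,"z":0,"ax":0,"ay":0,"az":0,"claw":0},{"x":0,"y":0,"z":0,"ax":0,"ay":0,"az":0,"claw":0},{"x":0,"y":0,"z":0,"ax":0,"ay":0,"az":0,"claw":0},{"x":0,"y":0,"z":0,"ax":0,"ay":0,"az":0,"claw":0}]' 60
```

```text
clock: 3.68
eef_pos: [521.9, -224.1, 38.3]
orientation: [[-0.298, 0.955, 0.002], [0.955, 0.298, -0.001], [-0.002, 0.001, -1.0]]
ft_force: [0.2, -0.9, 0.1]
opening: 0.602
gripper_force: 0.0
clock: 4.52
eef_pos: [521.7, -223.9, 38.4]
orientation: [[-0.298, 0.955, 0.002], [0.955, 0.298, -0.001], [-0.002, 0.001, -1.0]]
ft_force: [-0.4, -0.1, 6.3]
opening: 0.126
gripper_force: 59.3
```

```bash
python3 -m handwheel '[{"x":0,"y":0,"z":-0.1,"ax":0,"ay":0,"az":0,"claw":0},{"x":0,"y":0,"z":-0.3,"ax":0,"ay":0,"az":0,"claw":0},{"x":0,"y":0,"z":-0.5,"ax":0,"ay":0,"az":0,"claw":0},{"x":0,"y":0,"z":-0.6,"ax":0,"ay":0,"az":0,"claw":0},{"x":0,"y":0,"z":-0.7,"ax":0,"ay":0,"az":0,"claw":0},{"x":0,"y":0,"z":-0.7,"ax":0,"ay":0,"az":0,"claw":0},{"x":0,"y":0,"z":-0.6,"ax":0,"ay":0,"az":0,"claw":0},{"x":0,"y":0,"z":-0.5,"ax":0,"ay":0,"az":0,"claw":0},{"x":0,"y":0,"z":-0.3,"ax":0,"ay":0,"az":0,"claw":0},{"x":0,"y":0,"z":-0.1,"ax":0,"ay":0,"az":0,"claw":0}]'
python3 -m handwheel '[{"x":0.3,"y":0.08,"z":0,"ax":0,"ay":0,"az":0,"claw":0},{"x":0.6,"y":0.16,"z":0,"ax":0,"ay":0,"az":0,"claw":0},{"x":0.7,"y":0.18,"z":0,"ax":0,"ay":0,"az":0,"claw":0},{"x":0.7,"y":0.18,"z":0,"ax":0,"ay":0,"az":0,"claw":0},{"x":0.7,"y":0.18,"z":0,"ax":0,"ay":0,"az":0,"claw":0},{"x":0.7,"y":0.18,"z":0,"ax":0,"ay":0,"az":0,"claw":0},{"x":0.7,"y":0.18,"z":0,"ax":0,"ay":0,"az":0,"claw":0},{"x":0.7,"y":0.18,"z":0,"ax":0,"ay":0,"az":0,"claw":0},{"x":0.7,"y":0.18,"z":0,"ax":0,"ay":0,"az":0,"claw":0},{"x":0.7,"y":0.18,"z":0,"ax":0,"ay":0,"az":0,"claw":0}]'
python3 -m handwheel '[{"x":0.7,"y":0.18,"z":0,"ax":0,"ay":0,"az":0,"claw":0},{"x":0.7,"y":0.18,"z":0,"ax":0,"ay":0,"az":0,"claw":0},{"x":0.5,"y":0.14,"z":0,"ax":0,"ay":0,"az":0,"claw":0},{"x":0.3,"y":0.12,"z":0,"ax":0,"ay":0,"az":-0.04,"claw":0},{"x":0.08,"y":0.02,"z":0,"ax":0,"ay":0,"az":-0.07,"claw":0},{"x":0,"y":0,"z":0,"ax":0,"ay":0,"az":-0.075,"claw":0},{"x":0,"y":0,"z":0,"ax":0,"ay":0,"az":-0.075,"claw":0},{"x":0,"y":0,"z":0,"ax":0,"ay":0,"az":-0.075,"claw":0},{"x":0,"y":0,"z":0,"ax":0,"ay":0,"az":-0.075,"claw":0},{"x":0,"y":0,"z":0,"ax":0,"ay":0,"az":-0.075,"claw":0}]'
python3 -m handwheel '[{"x":0,"y":0,"z":0,"ax":0,"ay":0,"az":-0.06,"claw":0},{"x":0,"y":0,"z":0,"ax":0,"ay":0,"az":-0.04,"claw":0},{"x":0,"y":0,"z":0,"ax":0,"ay":0,"az":0,"claw":0},{"x":0,"y":0,"z":0,"ax":0,"ay":0,"az":0,"claw":0},{"x":0,"y":0,"z":0,"ax":0,"ay":0,"az":0,"claw":0},{"x":0,"y":0,"z":0,"ax":0,"ay":0,"az":0,"claw":0},{"x":0,"y":0,"z":0,"ax":0,"ay":0,"az":0,"claw":0},{"x":0,"y":0,"z":0,"ax":0,"ay":0,"az":0,"claw":0},{"x":0,"y":0,"z":0,"ax":0,"ay":0,"az":0,"claw":0},{"x":0,"y":0,"z":0,"ax":0,"ay":0,"az":0,"claw":0}]'
python3 - <<'E'
from h import *
s=grab('scene','s3'); w=grab('wrist','w3'); grab('top','t3')
a=cv2.imread('pics/s3.png')
for n,p in(('rim',(500.3,229.2,190)),('slot',(539.6,214.8,190))): print(n,w2pix(s,p),w2pix(w,p))
c=cv2.resize(a[40:220,230:410],None,fx=3.3,fy=3.3,interpolation=cv2.INTER_CUBIC)
cv2.imwrite('pics/s3c.png',c)
E
```

```text
clock: 5.35
eef_pos: [522.0, -224.1, 260.4]
orientation: [[-0.298, 0.955, 0.004], [0.955, 0.298, -0.003], [-0.004, 0.003, -1.0]]
ft_force: [0.2, 0.2, -1.4]
opening: 0.129
gripper_force: 58.7
clock: 6.18
eef_pos: [502.0, 114.1, 255.3]
orientation: [[-0.298, 0.955, -0.005], [0.955, 0.298, 0.0], [0.002, -0.005, -1.0]]
ft_force: [1.0, 0.0, -2.2]
opening: 0.129
gripper_force: 58.6
clock: 7.02
eef_pos: [498.6, 230.4, 255.0]
orientation: [[-0.877, 0.48, -0.005], [0.48, 0.877, -0.001], [0.004, -0.003, -1.0]]
ft_force: [1.2, 0.2, -2.2]
opening: 0.132
gripper_force: 58.7
clock: 7.85
eef_pos: [500.9, 230.0, 257.4]
orientation: [[-0.939, 0.343, 0.0], [0.343, 0.939, 0.0], [-0.0, 0.0, -1.0]]
ft_force: [0.2, 0.4, -1.2]
opening: 0.129
gripper_force: 58.6
rim [319.70321724 121.42475341] [281.07416855 217.35636255]
slot [328.52912093 131.04855865] [281.06609031 266.35034955]
```

View pics/s3c.png

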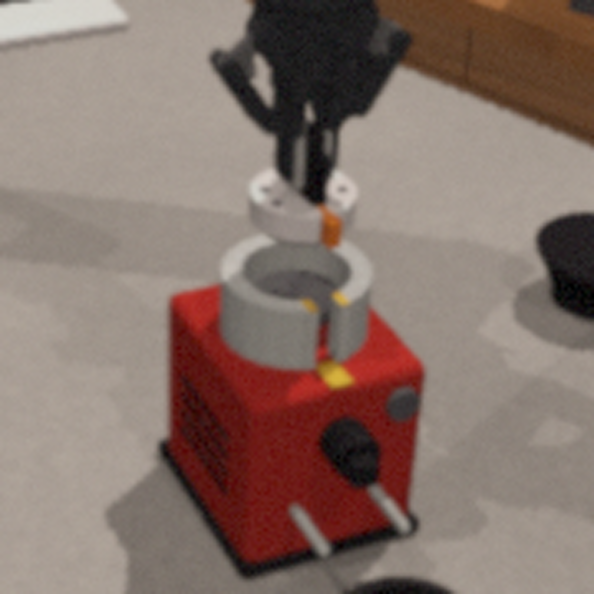

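View pics/w3.png

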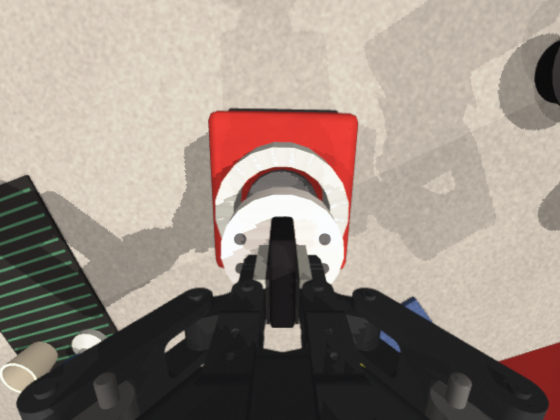

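The wrist view has the collar outline spanning columns 216–349, roughly centred, and the grinder body is nearly square to the image. The scene crop shows the tab (330,225) above the slot. I'll refine with circle fits.

```bash
cat > fit.py <<'E'
from h import *
from scipy.optimize import least_squares
def fit(name,c0,R,z,angs,sig,n=2):
    f=np.load(f'pics/{name}.npz'); im=cv2.GaussianBlur(f['img'],(0,0),0.8).astype(float)
    ch=sig(im).astype(np.float32); c=np.array(c0,float)
    for _ in range(4):
        pts=[]
        rs=np.arange(R-9,R+9,.25)
        for a in np.radians(angs):
            u=np.array([np.cos(a),np.sin(a)])
            px=np.array([w2pix(f,(*(c+r*u),z)) for r in rs],np.float32)
            v=cv2.remap(ch,px[None,:,0],px[None,:,1],cv2.INTER_LINEAR)[0]
            g=np.abs(v[8:]-v[:-8]); k=g.argmax()
            if g[k]>35: pts.append(c+rs[k+4]*u)
        pts=np.array(pts)
        s=least_squares(lambda p:np.hypot(*(pts-p[:2]).T)-p[2],[*c,R],loss='soft_l1',f_scale=.7)
        c=s.x[:2]
    print(name,s.x.round(1),len(pts),'rms',np.median(abs(s.fun)).round(2)); return s.x
E
python3 - <<'E'
from fit import *
w=np.load('pics/w3.npz');E=w['extrinsics'];print('cam',-E[:3,:3].T@E[:3,3])
red=lambda im:im[...,0]-im[...,1]
gr=lambda im:im[...,1]
fit('wrist2',(522,-223),34.5,32,[a for a in range(0,360,5) if not(265<a<310)],gr)
fit('top0',(522,-224),34.5,32,[a for a in range(0,360,5) if not(265<a<310)],gr)
fit('w3',(500,229),50,190,range(90,230,4),red)
fit('top0',(500,229),50,190,[a for a in range(0,360,4)if not(-35<(a+180)%360-180<-5)],red)
t=np.load('pics/top0.npz')
# yellow marks / slot azimuth in top0
h=cv2.cvtColor(t['img'],cv2.COLOR_RGB2HSV);m=cv2.inRange(h,(22,120,90),(35,255,255))
n,l,s,c=cv2.connectedComponentsWithStats(m)
for i in range(1,n):
  if s[i,4]>3 and 150<c[i][0]<240: print(s[i,4],c[i].round(1),pix2w(t,c[i],190).round(1),pix2w(t,c[i],145).round(1))
# grinder top edge yaw from wrist w3: red mask minAreaRect-ish via far edge
m=((red(w['img'].astype(float))>80)).astype(np.uint8)
P=np.array([pix2w(w,(x,np.argmax(m[:,x])),145)[:2] for x in range(222,346,4)])
vx,vy,_,_=cv2.fitLine(P.astype(np.float32),cv2.DIST_HUBER,0,.01,.01).ravel();print('far edge yaw',np.degrees(np.arctan2(vy,vx)))
for side,cols in(('L',0),('R',1)):
  Q=[]
  for y in range(125,200,4):
    xs=np.where(m[y,150:420])[0]+150; Q.append(pix2w(w,(xs.min() if side=='L' else xs.max(),y),145)[:2])
  vx,vy,_,_=cv2.fitLine(np.array(Q,np.float32),cv2.DIST_HUBER,0,.01,.01).ravel();print(side,np.degrees(np.arctan2(vy,vx)),np.mean(Q,0))
st()
E
```

```text
cam [430.32791636 255.53207336 401.33221723]
wrist2 [ 520.7 -223.3   35.2] 64 rms 0.25Traceback (most recent call last):
  File "<stdin>", line 6, in <module>
  File "fit.py", line 16, in fit
    s=least_squares(lambda p:np.hypot(*(pts-p[:2]).T)-p[2],[*c,R],loss='soft_l1',f_scale=.7)
    return func(*args, **kwargs)
    vector_fun = VectorFunction(
        fun_wrapped,
    ...<6 lines>...
        workers=workers
    )
    self._update_fun()
    ~~~~~~~~~~~~~~~~^^
    self.f = self.fun_wrapped(xp_copy(self.x))
             ~~~~~~~~~~~~~~~~^^^^^^^^^^^^^^^^^
    return np.atleast_1d(self.fun(x))
                         ~~~~~~~~^^^
    return self.f(x, *self.args, **self.kwargs)
           ~~~~~~^^^^^^^^^^^^^^^^^^^^^^^^^^^^^^
  File "fit.py", line 16, in <lambda>
    s=least_squares(lambda p:np.hypot(*(pts-p[:2]).T)-p[2],[*c,R],loss='soft_l1',f_scale=.7)
                                        ~~~^~~~~~
ValueError: operands could not be broadcast together with shapes (0,) (2,)
```

```bash
sed -i 's/g\[k\]>35/g[k]>10/' fit.py
python3 - <<'E'
from fit import *
w=np.load('pics/w3.npz')
red=lambda im:im[...,0]-im[...,1]
gr=lambda im:im[...,1]
A=[a for a in range(0,360,5) if not(265<a<310)]
fit('wrist2',(522,-223),34.5,32,A,gr)
fit('top0',(522,-224),34.5,32,A,gr)
fit('w3',(500,229),50,190,range(90,230,4),red)
fit('top0',(500,229),50,190,[a for a in range(0,360,4)if not(-35<(a+180)%360-180<-5)],red)
t=np.load('pics/top0.npz')
h=cv2.cvtColor(t['img'],cv2.COLOR_RGB2HSV);m=cv2.inRange(h,(20,100,60),(35,255,255))
n,l,s,c=cv2.connectedComponentsWithStats(m)
for i in range(1,n):
  if s[i,4]>2 and 170<c[i][0]<230 and c[i][1]>190: print(s[i,4],c[i].round(1),pix2w(t,c[i],190).round(1),pix2w(t,c[i],145).round(1))
m=((red(w['img'].astype(float))>80)).astype(np.uint8)
for side in 'LRF':
  Q=[]
  if side=='F': Q=[pix2w(w,(x,np.argmax(m[:,x])),145)[:2] for x in range(222,346,4)]
  else:
   for y in range(125,200,4):
    xs=np.where(m[y,150:420])[0]+150; Q.append(pix2w(w,(xs.min() if side=='L' else xs.max(),y),145)[:2])
  vx,vy,_,_=cv2.fitLine(np.array(Q,np.float32),cv2.DIST_HUBER,0,.01,.01).ravel();print(side,np.degrees(np.arctan2(vy,vx)),np.mean(Q,0))
st()
E
```

```text
wrist2 [ 520.7 -223.3   35.2] 64 rms 0.25
top0 [ 522.1 -223.6   35.4] 64 rms 0.34
w3 [491.2 232.8  46.6] 35 rms 0.5
top0 [499.1 227.1  52.9] 78 rms 0.78
87 [204.1 220.1] [551.8 200.4 190. ] [554.1 208.4 145. ]
16 [193.6 224.2] [542.1 225.  190. ] [544. 234. 145.]
L -20.69415 [445.45718534 183.71232928]
R -21.282087 [488.28463533 301.0207885 ]
F 68.705986 [428.06584389 256.3435495 ]
{'clock': 8.0, 'joint_pos': [13.047, 22.758, 91.022, 0.0, 66.211, -56.908], 'eef_pos': [500.95, 230.029, 257.371], 'orientation': [[-0.939, 0.343, 0.0], [0.343, 0.939, 0.0], [-0.0, 0.0, -1.0]], 'ft_force': [-1.196, 0.039, -2.071], 'opening': 0.131, 'gripper_force': 58.638}
```

Run:
```python
from fit import *
red=lambda im:im[...,0]-im[...,1]
gr=lambda im:im[...,1]
A=[a for a in range(0,360,4)if not(-45<(a+180)%360-180<5)]
for n in('top0','scene0'):
  f=np.load(f'pics/{n}.npz');E=f['extrinsics'];print(n,'cam',(-E[:3,:3].T@E[:3,3]).round())
fit('top0',(500,229),36.5,190,A,gr)
fit('scene0',(500,229),36.5,190,A,gr)
fit('scene0',(500,229),36.5,190,range(60,300,4),gr)
fit('top0',(500,229),50,190,range(20,150,4),red)
fit('w3',(500,229),50,145,range(110,210,4),red)
fit('w3',(500,229),36.5,190,range(120,200,4),gr)
fit('scene0',(522,-224),34.5,32,[a for a in range(0,360,5) if not(265<a<310)],gr)
```

```text
top0 cam [ 495.    3. 1308.]
scene0 cam [1126. -477.  774.]
top0 [499.3 229.9  36.1] 77 rms 0.37
scene0 [499.4 229.3  35.6] 77 rms 0.51
scene0 [499.4 229.3  35.7] 60 rms 0.35
top0 [498.7 228.9  51.9] 28 rms 0.38
w3 [500.2 229.5  52.6] 25 rms 0.17
w3 [498.1 230.4  36.6] 20 rms 0.08
scene0 [ 523.  -223.9   34.8] 59 rms 0.7
```

```bash
python3 -m handwheel '[{"x":0.03,"y":-0.018,"z":0,"ax":0,"ay":0,"az":0.011,"claw":0},{"x":0,"y":0,"z":0.15,"ax":0,"ay":0,"az":0,"claw":0},{"x":0,"y":0,"z":0.2,"ax":0,"ay":0,"az":0,"claw":0},{"x":0,"y":0,"z":0.15,"ax":0,"ay":0,"az":0,"claw":0},{"x":0,"y":0,"z":0.1,"ax":0,"ay":0,"az":0,"claw":0},{"x":0,"y":0,"z":0.1,"ax":0,"ay":0,"az":0,"claw":0},{"x":0,"y":0,"z":0.06,"ax":0,"ay":0,"az":0,"claw":0},{"x":0,"y":0,"z":0.04,"ax":0,"ay":0,"az":0,"claw":0},{"x":0,"y":0,"z":0,"ax":0,"ay":0,"az":0,"claw":0},{"x":0,"y":0,"z":0,"ax":0,"ay":0,"az":0,"claw":0}]'
```

```text
clock: 8.83
eef_pos: [499.4, 229.8, 217.4]
orientation: [[-0.933, 0.359, 0.0], [0.359, 0.933, 0.0], [-0.0, 0.0, -1.0]]
ft_force: [0.3, 0.3, -1.7]
opening: 0.131
gripper_force: 58.6
```

```bash
python3 -m handwheel '[{"x":0,"y":0,"z":0.02,"ax":0,"ay":0,"az":0,"claw":0},{"x":0,"y":0,"z":0.03,"ax":0,"ay":0,"az":0,"claw":0},{"x":0,"y":0,"z":0.03,"ax":0,"ay":0,"az":0,"claw":0},{"x":0,"y":0,"z":0.03,"ax":0,"ay":0,"az":0,"claw":0},{"x":0,"y":0,"z":0.03,"ax":0,"ay":0,"az":0,"claw":0},{"x":0,"y":0,"z":0.02,"ax":0,"ay":0,"az":0,"claw":0},{"x":0,"y":0,"z":0,"ax":0,"ay":0,"az":0,"claw":0},{"x":0,"y":0,"z":0,"ax":0,"ay":0,"az":0,"claw":0},{"x":0,"y":0,"z":0,"ax":0,"ay":0,"az":0,"claw":0},{"x":0,"y":0,"z":0,"ax":0,"ay":0,"az":0,"claw":0}]'
python3 - <<'E'
from h import *
s=grab('scene','s4'); w=grab('wrist','w4')
a=cv2.imread('pics/s4.png');b=cv2.imread('pics/w4.png')
r=lambda i,x,y,n:cv2.resize(i[y:y+n,x:x+n],(398,398),interpolation=cv2.INTER_CUBIC)
cv2.imwrite('pics/c4.png',np.hstack([r(a,275,70,90),r(b,190,120,180)]))
E
```

```text
clock: 9.67
eef_pos: [499.3, 229.7, 209.4]
orientation: [[-0.933, 0.359, 0.0], [0.359, 0.933, 0.0], [-0.0, 0.0, -1.0]]
ft_force: [0.2, 0.7, -2.6]
opening: 0.129
gripper_force: 58.6
```

View pics/c4.png

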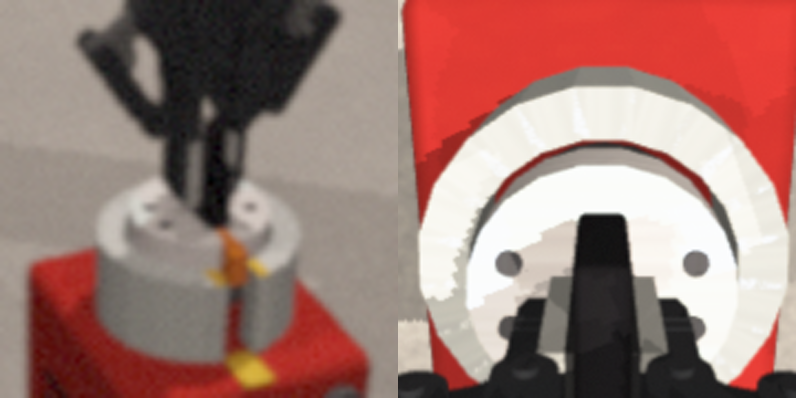

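The tab at crop (235,262) is entering the slot between the yellow marks. The wrist view has the disc concentric with the bore. Continuing down to the spring.

```bash
python3 -m handwheel '[{"x":0,"y":0,"z":0.02,"ax":0,"ay":0,"az":0,"claw":0},{"x":0,"y":0,"z":0.02,"ax":0,"ay":0,"az":0,"claw":0},{"x":0,"y":0,"z":0.02,"ax":0,"ay":0,"az":0,"claw":0},{"x":0,"y":0,"z":0.02,"ax":0,"ay":0,"az":0,"claw":0},{"x":0,"y":0,"z":0,"ax":0,"ay":0,"az":0,"claw":0},{"x":0,"y":0,"z":0,"ax":0,"ay":0,"az":0,"claw":0},{"x":0,"y":0,"z":0,"ax":0,"ay":0,"az":0,"claw":0},{"x":0,"y":0,"z":0,"ax":0,"ay":0,"az":0,"claw":0},{"x":0,"y":0,"z":0,"ax":0,"ay":0,"az":0,"claw":0},{"x":0,"y":0,"z":0,"ax":0,"ay":0,"az":0,"claw":0}]'
python3 -m handwheel '[{"x":0,"y":0,"z":0.02,"ax":0,"ay":0,"az":0,"claw":0},{"x":0,"y":0,"z":0,"ax":0,"ay":0,"az":0,"claw":0},{"x":0,"y":0,"z":0,"ax":0,"ay":0,"az":0,"claw":0},{"x":0,"y":0,"z":0,"ax":0,"ay":0,"az":0,"claw":0},{"x":0,"y":0,"z":0,"ax":0,"ay":0,"az":0,"claw":0},{"x":0,"y":0,"z":0,"ax":0,"ay":0,"az":0,"claw":0},{"x":0,"y":0,"z":0,"ax":0,"ay":0,"az":0,"claw":0},{"x":0,"y":0,"z":0,"ax":0,"ay":0,"az":0,"claw":0},{"x":0,"y":0,"z":0,"ax":0,"ay":0,"az":0,"claw":0},{"x":0,"y":0,"z":0,"ax":0,"ay":0,"az":0,"claw":0}]'
python3 -m handwheel '[{"x":0,"y":0,"z":0.02,"ax":0,"ay":0,"az":0,"claw":0},{"x":0,"y":0,"z":0,"ax":0,"ay":0,"az":0,"claw":0},{"x":0,"y":0,"z":0,"ax":0,"ay":0,"az":0,"claw":0},{"x":0,"y":0,"z":0,"ax":0,"ay":0,"az":0,"claw":0},{"x":0,"y":0,"z":0,"ax":0,"ay":0,"az":0,"claw":0},{"x":0,"y":0,"z":0,"ax":0,"ay":0,"az":0,"claw":0},{"x":0,"y":0,"z":0,"ax":0,"ay":0,"az":0,"claw":0},{"x":0,"y":0,"z":0,"ax":0,"ay":0,"az":0,"claw":0},{"x":0,"y":0,"z":0,"ax":0,"ay":0,"az":0,"claw":0},{"x":0,"y":0,"z":0,"ax":0,"ay":0,"az":0,"claw":0}]'
```

```text
clock: 10.6
eef_pos: [499.2, 229.7, 205.4]
orientation: [[-0.933, 0.359, 0.0], [0.359, 0.933, 0.0], [-0.0, 0.0, -1.0]]
ft_force: [-0.1, -0.3, -1.9]
opening: 0.128
gripper_force: 58.6
clock: 11.43
eef_pos: [499.3, 229.8, 204.4]
orientation: [[-0.933, 0.359, 0.0], [0.359, 0.933, 0.0], [-0.0, 0.0, -1.0]]
ft_force: [-0.6, -1.2, 0.4]
opening: 0.13
gripper_force: 58.9
clock: 12.27
eef_pos: [499.3, 229.8, 203.4]
orientation: [[-0.933, 0.359, 0.0], [0.359, 0.933, 0.0], [-0.0, 0.0, -1.0]]
ft_force: [-0.2, -0.1, 2.0]
opening: 0.128
gripper_force: 59.2
```

```bash
python3 -m handwheel '[{"x":0,"y":0,"z":0.02,"ax":0,"ay":0,"az":0,"claw":0},{"x":0,"y":0,"z":0.02,"ax":0,"ay":0,"az":0,"claw":0},{"x":0,"y":0,"z":0.02,"ax":0,"ay":0,"az":0,"claw":0},{"x":0,"y":0,"z":0.02,"ax":0,"ay":0,"az":0,"claw":0},{"x":0,"y":0,"z":0.02,"ax":0,"ay":0,"az":0,"claw":0},{"x":0,"y":0,"z":0.02,"ax":0,"ay":0,"az":0,"claw":0},{"x":0,"y":0,"z":0,"ax":0,"ay":0,"az":0,"claw":0},{"x":0,"y":0,"z":0,"ax":0,"ay":0,"az":0,"claw":0},{"x":0,"y":0,"z":0,"ax":0,"ay":0,"az":0,"claw":0},{"x":0,"y":0,"z":0,"ax":0,"ay":0,"az":0,"claw":0}]'
python3 - <<'E'
from h import *
F=[]
for i in range(12): grab('wrist','w5'); F.append(env.state()['ft_force'])
print(np.mean(F,0),np.std(F,0)); s=grab('scene','s5');st()
E
python3 -m handwheel '[{"x":0,"y":0,"z":0.02,"ax":0,"ay":0,"az":0,"claw":0},{"x":0,"y":0,"z":0,"ax":0,"ay":0,"az":0,"claw":0},{"x":0,"y":0,"z":0,"ax":0,"ay":0,"az":0,"claw":0},{"x":0,"y":0,"z":0,"ax":0,"ay":0,"az":0,"claw":0},{"x":0,"y":0,"z":0,"ax":0,"ay":0,"az":0,"claw":0},{"x":0,"y":0,"z":0,"ax":0,"ay":0,"az":0,"claw":0},{"x":0,"y":0,"z":0,"ax":0,"ay":0,"az":0,"claw":0},{"x":0,"y":0,"z":0,"ax":0,"ay":0,"az":0,"claw":0},{"x":0,"y":0,"z":0,"ax":0,"ay":0,"az":0,"claw":0},{"x":0,"y":0,"z":0,"ax":0,"ay":0,"az":0,"claw":0}]'
python3 - <<'E'
from h import *
F=[]
for i in range(12): grab('wrist','w6'); F.append(env.state()['ft_force'])
print(np.mean(F,0)); s=grab('scene','s6');st()
a=cv2.imread('pics/s6.png');b=cv2.imread('pics/w6.png')
r=lambda i,x,y,n:cv2.resize(i[y:y+n,x:x+n],(398,398),interpolation=cv2.INTER_CUBIC)
cv2.imwrite('pics/c6.png',np.hstack([r(a,285,95,70),r(b,190,120,180)]))
E
```

```text
clock: 13.1
eef_pos: [499.3, 229.8, 197.8]
orientation: [[-0.933, 0.359, 0.001], [0.359, 0.933, 0.0], [-0.0, 0.0, -1.0]]
ft_force: [0.0, -0.0, 6.6]
opening: 0.127
gripper_force: 59.8
[-0.88735493 -0.29047253  6.18572255] [0.42542857 0.41989747 0.42994978]
{'clock': 13.75, 'joint_pos': [13.059, 26.912, 95.031, -0.003, 58.025, -55.92], 'eef_pos': [499.329, 229.752, 197.763], 'orientation': [[-0.933, 0.359, 0.001], [0.359, 0.933, 0.0], [-0.0, 0.0, -1.0]], 'ft_force': [-1.118, -1.537, 5.643], 'opening': 0.131, 'gripper_force': 59.806}
clock: 14.58
eef_pos: [499.3, 229.8, 196.9]
orientation: [[-0.933, 0.359, 0.001], [0.359, 0.933, 0.0], [-0.001, 0.0, -1.0]]
ft_force: [-1.4, -0.0, 7.8]
opening: 0.131
gripper_force: 59.8
[-0.88912709 -0.47728034  6.8755843 ]
{'clock': 15.233, 'joint_pos': [13.06, 26.979, 95.082, -0.004, 57.9, -55.918], 'eef_pos': [499.343, 229.763, 196.888], 'orientation': [[-0.933, 0.359, 0.001], [0.359, 0.933, 0.0], [-0.001, 0.0, -1.0]], 'ft_force': [-0.983, 0.526, 6.6], 'opening': 0.132, 'gripper_force': 59.842}
```

View pics/c6.png

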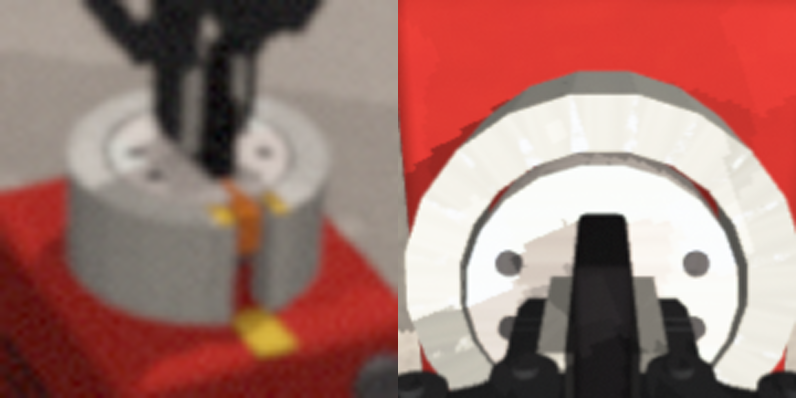

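The scene crop shows the tab (243,215) seated in the slot with the flange at about rim level. Averaged force is 6.9 N plus about 2 N of carrier weight, so about 7.8 mm of spring travel. The TCP height gives about 7.5 mm. One small trim of 0.3 mm.

```bash
python3 -m handwheel '[{"x":0,"y":0,"z":0.007,"ax":0,"ay":0,"az":0,"claw":0},{"x":0,"y":0,"z":0,"ax":0,"ay":0,"az":0,"claw":0},{"x":0,"y":0,"z":0,"ax":0,"ay":0,"az":0,"claw":0},{"x":0,"y":0,"z":0,"ax":0,"ay":0,"az":0,"claw":0},{"x":0,"y":0,"z":0,"ax":0,"ay":0,"az":0,"claw":0},{"x":0,"y":0,"z":0,"ax":0,"ay":0,"az":0,"claw":0},{"x":0,"y":0,"z":0,"ax":0,"ay":0,"az":0,"claw":0},{"x":0,"y":0,"z":0,"ax":0,"ay":0,"az":0,"claw":0},{"x":0,"y":0,"z":0,"ax":0,"ay":0,"az":0,"claw":0},{"x":0,"y":0,"z":0,"ax":0,"ay":0,"az":0,"claw":0}]'
python3 - <<'E'
from h import *
F=[]
for i in range(20): grab('wrist','w7'); F.append([*env.state()['ft_force'],env.state()['eef_pos'][2]])
m=np.mean(F,0);print(m,'travel by force',(m[2]+1.96-3)/.75,'by TCP',204.4-m[3])
E
```

```text
clock: 16.07
eef_pos: [499.3, 229.8, 196.6]
orientation: [[-0.933, 0.359, 0.001], [0.359, 0.933, 0.0], [-0.001, 0.0, -1.0]]
ft_force: [-1.2, -1.1, 6.7]
opening: 0.129
gripper_force: 59.8
[ -0.98460099  -0.44817466   7.08509634 196.56840626] travel by force 8.060128454399646 by TCP 7.831593735870769
```

Both estimates agree on about 8 mm of travel, so the flange is flush with the rim and the arm is holding it. Handing in.

```bash
python3 -c "
from cell import env
print(env.sign_off())"
```

```text
the job is handed in; nothing more can be done
None
```

I handed the job in with the carrier's tab in the slot and the arm still holding the flange about flush with the rim: spring travel is 8.1 mm by force and 7.8 mm by tool height, against 8 mm for flush. The arm never touched the tamper, cup or collar nut.

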